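# Open the ratchet bench clamp

### The job

Open the bench clamp all the way so the white frame in it can be taken out next: with a fingertip press down the yellow ratchet release on the sliding jaw and, keeping it pressed, push the jaw back along its bar, away from the frame, until it is fully home against the end stop. Then let go so that the release springs back up. Only touch the clamp: leave the frame and everything else on the bench lying where it is, with nothing lifted or knocked away.

Things in the scene. Friction and masses are not known exactly. Their poses are not given: they have to be found in the camera images.
- clamp: The fixed bench clamp: two aluminium rails and a dark toothed bar, 140 mm (x) by 335 mm (y), 24 mm high. Its y axis runs along the bar; +y is the way the jaw opens, from the frame to the end stop. A 60 mm high grey fixed jaw stands at the -y end, a 44 mm high grey end stop at the +y end. Origin on the bench, mid-width, 18 mm towards +y from mid-length; z up.
- jaw (a joint): Position of the dark grey sliding jaw (100 x 66 mm, top 70 mm up) along the bar, m: 0 closed on the frame, 0.130 fully home at the end stop; starts at 0 to 0.06. Slides with about 1.5 N of friction, stays where left, but opens only while the release is held down: else the ratchet (8 mm teeth) stops it. At 0 its centre is at y = -38 mm in the clamp frame.
- release (a joint): How far the yellow release pad is pressed down, in m: 0 up, 0.007 at its bottom stop. The ratchet is free from 0.0045 on. A spring pushes the pad up with 4 N at the top and 6.8 N at the bottom; let go, it springs back up and the ratchet locks again.
- release_pad (a point): Centre of the top face of the yellow release pad, which rides on the jaw: 44 mm (clamp x) by 40 mm (clamp y), 85 mm above the bench when up. It moves with the pad.
- thumb_wall (a point): Middle of the top edge, on the pad's side, of the dark grey upright thumb wall on the jaw: 62 mm wide (clamp x), 10 mm thick, 115 mm above the bench, 30 mm above the pad. It stands on the pad's +y (opening) side, its face 22 mm from the pad's centre, so a fingertip on the pad can push the jaw open against it. Moves with the jaw.
- end_stop (a point): Middle of the top edge of the end stop, on its face towards the jaw, 44 mm above the bench.
- frame: Loose white plastic window frame, 130 mm (clamp x) by 90 mm (clamp y), 16 mm thick, lying flat on the rails between the fixed jaw and the sliding jaw. To be left lying. Origin at the centre of its underside.
- spare_frame: Another such white frame, lying flat on the bench beside the clamp; bystander; origin at the centre of its underside.
- connector_a: loose grey plastic three-way tube corner, 56 mm across with a 36 mm side stub and a 49 mm tall upright stub; bystander; origin under its middle
- connector_b: loose grey plastic three-way tube corner, 56 mm across with a 36 mm side stub and a 49 mm tall upright stub; bystander; origin under its middle
- connector_c: loose grey plastic three-way tube corner, 56 mm across with a 36 mm side stub and a 49 mm tall upright stub; bystander; origin under its middle
- pull_orange: loose orange plastic pull ring, ring 62 mm across and 10 mm thick with a flat tab, 88 mm long in all; bystander; origin under the ring's centre
- pull_green: loose green plastic pull ring, ring 62 mm across and 10 mm thick with a flat tab, 88 mm long in all; bystander; origin under the ring's centre
There are look-alikes about, which are no part of the job. What is shaped like the frame but red is not meant.

How it is judged:
By the outcome, as a careful person would: the job done as asked, in the order asked, and still so for the second after the job is handed in, with the robot touching nothing.
It also fails if it takes over 32 s, if anything falls off the work surface, if the arm or the gripper's body presses on something with over 40 N, if the wrist force passes 120 N, or if a joint passes its speed limit or range.

### The arm

A 6-joint arm with a two-finger parallel gripper is mounted at the origin on the work surface. World frame = base frame: x ahead of the robot, y to its left, z up, the work surface at z = 0. Lengths are in m, angles in rad, forces in N, time in s.
With the tool pointing down it reaches from about 0.4 to 0.825 m from the base axis. Payload 7 kg.
Tool frame: the origin (TCP) lies on the mounting face of the last link; the fingertips stand 178 mm ahead of it and the grasp point (between the pads) lies 159 mm ahead of it; z points along the fingers, y is the direction in which the jaws open and shut (so a half turn about z gives the same grasp; the last joint's range is limited). The gripper opens to 88 mm and grips with 3 to 60 N. Pads are 19 mm wide; open, the fingers measure 130 mm over their backs; the gripper's body (78 mm by 193 mm) begins 47 mm behind the grasp point.
Start: joints at [1.559, 0.359, 0.012, 0, -1.224, -0.288], TCP at [0.199, 0.645, 0.405] pointing down, gripper open.
Joint ranges: [-3.07, 3.07], [-1.43, 2.12], [-1.02, 1.25], [-3.03, 1.67], [-3.05, -0], [-3.03, 3.03]. Speed limits (rad/s): [2.39, 2.39, 3.01, 3.14, 3.14, 3.14].

### API

Orientations are given as [roll, pitch, yaw] about the fixed x, y, z axes, in that order (R = Rz(yaw) Ry(pitch) Rx(roll)).
In Python, from station import * gives the robot as it stands.
- The arm moves only by the tool arm_command, never from a script. Its argument "targets" is a list of rows, each a list of 3 entries, a list of its own where there are three numbers: the turn, a rotation vector about the world's x, y, z in rad, then the shift along the world's x, y, z in mm, then the closure, from 0 (fully open) to 1 (shut). In form: [[[wx, wy, wz], [tx, ty, tz], fingers], ...]. A call has 1 to 8 rows; each row shifts and turns the commanded pose from where the row before left it; what a row does not reach is not made up. A row lasts 1/10 s, in which the tool goes at most 50 mm and 8.59 degrees, less where a joint would pass 70% of its speed; a pose out of reach is approached as far as the arm can. A call with a gripper value outside its range is refused whole. The fingers move at their own pace and stop on an object; "squeeze" is the grip in N (left out, the last holds). Time passes only in rows, so rows that do not move let the fingers close. It gives the time, the measured TCP pose, the force and the opening at its end, in the units of the state.
- get_state(): the state, without advancing time (a new reading comes with each control period).
- grab_frame(name): name is "side" or "top" or "wrist"; returns (picture, depth): 400x640x3 uint8, red, green, blue; 400x640 float32, m along the optical axis (not along the pixel's ray), 0 where there is no reading.
- camera_params(name): a dict with "mtx" (3x3 intrinsics, pixels), "k1" (the pictures are not rectified: a ray, as slopes to the right and down, at radius r is drawn at 1 + k1 r^2 times it, then the intrinsics apply), "eye" and "orientation" of the camera in the world. Camera axes: x right, y down, z forward; pixel columns grow to the right and rows downward; lengths in m; the calibration is good to about 2 mm. A picture is of the moment at which its call begins: read the wrist's pose just before it. camera_params takes no time and is no camera call; for the wrist camera it gives the pose at the moment of the call.
- job_done(): hands the job in, once; it reports no verdict.
The state is a dict: "t": time; "q": joint angles; "qd": joint speeds; "joint_efforts": joint torques, N m; "eef_pos": TCP position; "ee_rot": TCP orientation; "force": force on the tool from outside, world axes, zero at the start; "moment": the same for the moment, N m; "width": finger opening in m.
Only numpy, scipy, OpenCV 4.12 (cv2) and the standard library are available. Lean on these libraries where they do the work, as an engineer would, in place of code of your own. Each camera call takes 0.05 s, during which the arm holds its last target.

## Working session

There is one attempt and no reset: what is moved stays moved. The work goes in short steps, Python scripts to look and compute and a tool call to move; the robot and the scene stay as the last step left them, time stands still between calls to the robot, and variables do not carry over. Pictures are saved under pics/ and viewed, and the job is handed in when it is done.

Besides the shell and the picture viewer there is one more tool, called by a JSON object that holds its "api" and its "payload", one argument or row to a line. arm_command: Moves the arm, as the interface text tells. Its arguments: {"type":"object","properties":{"targets":{"type":"array"},"squeeze":{"type":"number"}},"required":["targets"]}

```bash
mkdir -p pics; ls
python3 - <<'E'
from station import *
import cv2
s=get_state();print(s)
for n in ["side","top"]:
    p,d=grab_frame(n);cv2.imwrite(f"pics/{n}0.png",p[:,:,::-1]);import numpy as np;np.save(f"{n}0.npy",d)
    c=camera_params(n);print(n,c)
E
```

```text
pics
{'t': 0.0, 'q': array([ 1.55911025e+00,  3.59407340e-01,  1.10725040e-02, -3.81889249e-04,
       -1.22409683e+00, -2.88091995e-01]), 'qd': array([-0.00030368, -0.0010887 ,  0.00035917,  0.00062052,  0.00025102,
       -0.00116019]), 'joint_efforts': array([-2.77938725e-04, -5.82710409e+01,  2.93062234e+01,  6.99726954e+00,
        6.94929447e-03, -1.57199293e-04]), 'eef_pos': array([0.1992758 , 0.6447151 , 0.40370943]), 'ee_rot': array([ 3.13992270e+00, -1.20483736e-04, -2.99908032e-01]), 'force': array([ 0.29885682, -0.80780709,  0.42489005]), 'moment': array([0.02044874, 0.03832197, 0.02094072]), 'width': 0.08790765690045564}
side {'mtx': array([[423.6574619 ,   0.        , 311.39843298],
       [  0.        , 423.6574619 , 207.50036855],
       [  0.        ,   0.        ,   1.        ]]), 'k1': 0.0035432723197215124, 'eye': array([ 0.25334128, -0.77404062,  0.74933297]), 'orientation': array([-2.26311829,  0.00635953, -0.4494675 ])}
top {'mtx': array([[418.3137497 ,   0.        , 311.58120445],
       [  0.        , 418.3137497 , 197.44004892],
       [  0.        ,   0.        ,   1.        ]]), 'k1': -0.07675189479721986, 'eye': array([ 0.39437638, -0.09416725,  1.02447922]), 'orientation': array([-2.94474645,  0.01433538, -1.57175285])}
```

View pics/side0.png

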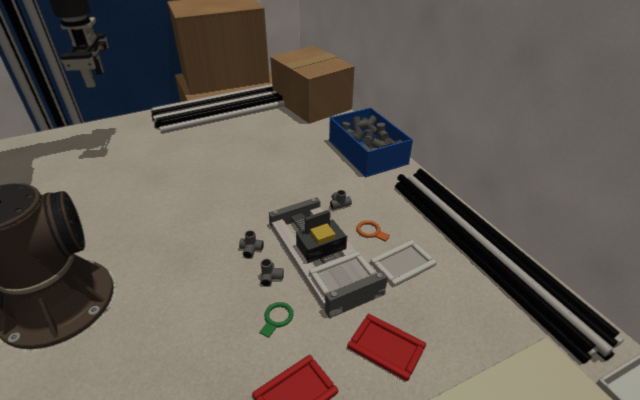

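View pics/top0.png

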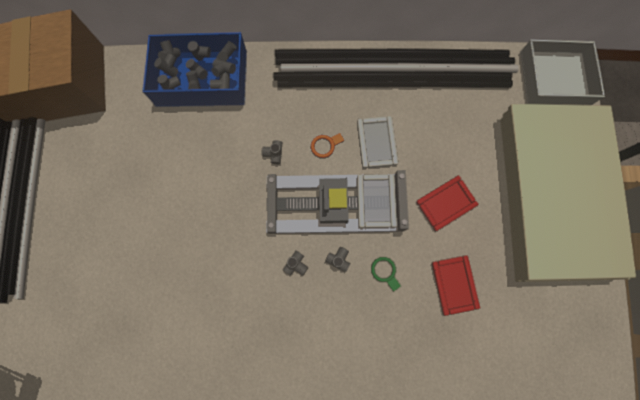

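The side view shows the clamp with its yellow pad at about (323,233). In the top view the pad is at about (338,198), the end stop at x≈272 and the frame at about (376,202). I'll measure these next.

```bash
cat > h.py <<'E'
import numpy as np,cv2
from scipy.spatial.transform import Rotation as R
def world(c,d):
    K=c["mtx"];h,w=d.shape
    u,v=np.meshgrid(np.arange(w),np.arange(h))
    pts=cv2.undistortPoints(np.stack([u,v],-1).reshape(-1,1,2).astype(float),K,np.array([c["k1"],0,0,0.]))
    pts=pts.reshape(h,w,2)
    P=np.dstack([pts*d[...,None],d])
    return P@R.from_euler("xyz",c["orientation"]).as_matrix().T+c["eye"]
E
python3 - <<'E'
from station import *
from h import *
for n in ["top","side"]:
    p=cv2.imread(f"pics/{n}0.png");d=np.load(n+"0.npy");W=world(camera_params(n),d)
    hsv=cv2.cvtColor(p,cv2.COLOR_BGR2HSV)
    m=(abs(hsv[...,0].astype(int)-26)<5)&(hsv[...,1]>180)&(hsv[...,2]>100)
    if n=="top": m[:,:250]=0;m[:,420:]=0
    m&=(d>0); X=W[m]; g=X[(X[:,2]>.07)&(X[:,2]<.1)]
    v,u=np.nonzero(m);print(n,m.sum(),u.min(),u.max(),v.min(),v.max(),np.median(X,0),g[:,:2].min(0),g[:,:2].max(0),cv2.minAreaRect(g[:,:2].astype(np.float32)*1000),np.percentile(g[:,2],[5,50,95]))
    # high map of clamp
    for lo,hi,nm in [(.105,.125,"wall"),(.06,.078,"jawtop"),(.036,.052,"endstop"),(.052,.065,"fixed"),(.03,.045,"frame")]:
        S=(W[...,2]>lo)&(W[...,2]<hi)&(W[...,0]>.2)&(W[...,0]<.6)&(abs(W[...,1])<.3)&(d>0)
        k,l,st,ce=cv2.connectedComponentsWithStats(S.astype(np.uint8))
        for i in range(1,k):
            if st[i,4]>40:
                Q=W[l==i];r=cv2.minAreaRect(Q[:,:2].astype(np.float32)*1000);print(nm,ce[i].round(),st[i,4],np.round(r[0]),np.round(r[1]),round(r[2],1),np.median(Q[:,2]).round(4))
E
python3 -c "
import cv2
p=cv2.imread('pics/top0.png')[120:290,250:420];cv2.imwrite('pics/topc.png',cv2.resize(p,None,fx=3.5,fy=3.5,interpolation=2))"
```

```text
Traceback (most recent call last):
ValueError: zero-size array to reduction operation minimum which has no identity
```

View pics/topc.png

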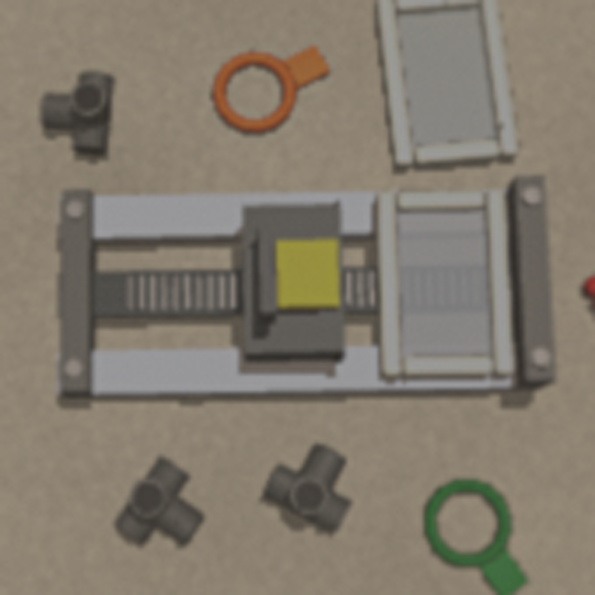

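The crop shows the yellow pad at about (338,198) in full-image pixels, with the thumb wall on its left. Left is the opening direction, towards the end stop at u≈272. My colour threshold missed the pad, so I'll fix that.

Run:
```python
from station import *
from h import *
for n,px in [("top",(338,198)),("side",(323,233))]:
    p=cv2.imread(f"pics/{n}0.png");d=np.load(n+"0.npy");W=world(camera_params(n),d)
    hsv=cv2.cvtColor(p,cv2.COLOR_BGR2HSV); print(hsv[px[1],px[0]],W[px[1],px[0]])
    h0=int(hsv[px[1],px[0]][0])
    m=(abs(hsv[...,0].astype(int)-h0)<5)&(hsv[...,1]>150)
    k,l,st,ce=cv2.connectedComponentsWithStats(m.astype(np.uint8)); m=(l==l[px[1],px[0]])&(d>0)
    X=W[m]; g=X[abs(X[:,2]-np.median(X[:,2]))<.006]
    print(n,m.sum(),np.median(X,0),cv2.minAreaRect(g[:,:2].astype(np.float32)*1000),np.percentile(g[:,2],[5,50,95]))
    for lo,hi,nm in [(.105,.125,"wall"),(.062,.078,"jawtop"),(.036,.052,"endstop"),(.052,.065,"fixed"),(.018,.03,"rails")]:
        S=(W[...,2]>lo)&(W[...,2]<hi)&(W[...,0]>.2)&(W[...,0]<.65)&(abs(W[...,1])<.35)&(d>0)
        k,l,st,ce=cv2.connectedComponentsWithStats(S.astype(np.uint8))
        for i in range(1,k):
            if st[i,4]>40:
                Q=W[l==i];r=cv2.minAreaRect(Q[:,:2].astype(np.float32)*1000);print(nm,ce[i].round(),st[i,4],np.round(r[0]),np.round(r[1]),round(r[2],1),np.median(Q[:,2]).round(4))
```

```text
[ 28 150 151] [ 0.58006892 -0.141296    0.08581595]
top 254765 [ 0.58893089 -0.09918249  0.00136565] ((568.324462890625, -76.3057861328125), (941.1635131835938, 1574.8599853515625), 0.12870252132415771) [-0.00248014  0.00074831  0.00431601]
wall [326. 196.] 131 [ 580. -113.] [ 9. 62.] 89.6 0.1156
jawtop [333. 200.] 729 [ 580. -131.] [103.  66.] 0.9 0.0705
endstop [398. 205.] 83 [ 579. -285.] [137.  19.] 8.5 0.0441
endstop [271. 203.] 521 [579.  17.] [139.  20.] 1.1 0.0446
endstop [377. 201.] 894 [ 584. -236.] [131.  91.] 0.6 0.0401
endstop [292. 262.] 89 [437. -35.] [23. 23.] 89.5 0.0497
endstop [338. 262.] 87 [ 438. -141.] [23. 25.] 89.3 0.0497
fixed [402. 200.] 525 [ 582. -295.] [136.  21.] 0.9 0.0607
rails [312. 207.] 2406 [ 580. -138.] [140. 294.] 0.5 0.0245
rails [352. 202.] 137 [ 581. -179.] [22. 33.] 88.7 0.0248
rails [339. 258.] 234 [ 449. -146.] [56. 49.] 62.8 0.0245
rails [296. 265.] 249 [430. -45.] [48. 57.] 56.3 0.0242
[ 23 167 157] [ 0.58250251 -0.14323855  0.08341185]
side 337 [ 0.5806593  -0.14347713  0.084804  ] ((584.5653686523438, -138.56655883789062), (48.654899597
[... 265 characters left out ...]
p [250. 236.] 97 [440. -34.] [28. 24.] 55.9 0.0478
endstop [321. 250.] 244 [ 584. -133.] [ 68. 104.] 88.6 0.0439
endstop [338. 268.] 530 [ 585. -228.] [130.  79.] 0.8 0.0398
endstop [266. 264.] 113 [ 441. -141.] [28. 23.] 68.6 0.0487
endstop [354. 295.] 282 [ 581. -303.] [ 21. 136.] 82.9 0.0443
fixed [322. 246.] 204 [ 569. -155.] [ 56. 118.] 58.9 0.0587
fixed [355. 287.] 622 [ 582. -294.] [135.  23.] 1.3 0.06
rails [306. 251.] 1356 [ 580. -138.] [333. 139.] 89.9 0.0244
rails [250. 245.] 207 [431. -47.] [48. 57.] 54.1 0.0236
rails [347. 250.] 96 [ 639. -165.] [40. 31.] 27.9 0.0245
rails [328. 258.] 100 [ 587. -171.] [43. 20.] 0.1 0.0251
rails [272. 274.] 191 [ 448. -151.] [57. 35.] 1.9 0.0239
```

{"api": "arm_command", "payload": {
  "targets": [
    [[0,0,-0.06],[16,-35,0],1],
    [[0,0,-0.06],[16,-35,0],1],
    [[0,0,-0.06],[16,-35,0],1],
    [[0,0,-0.06],[16,-35,0],1],
    [[0,0,-0.06],[16,-35,0],1],
    [[0,0,-0.06],[16,-35,0],1],
    [[0,0,-0.06],[16,-35,0],1],
    [[0,0,-0.06],[16,-35,0],1]
  ],
  "squeeze": 5
}}

```text
t: 0.9
eef_pos: [0.3276, 0.3632, 0.4044]
ee_rot: [3.141, 0.0, -0.782]
force: [0.4, 1.6, 0.6]
width: 0.0291
```

{"api": "arm_command", "payload": {
  "targets": [
    [[0,0,-0.06],[18,-35,0],1],
    [[0,0,-0.06],[18,-35,0],1],
    [[0,0,-0.06],[18,-35,0],1],
    [[0,0,-0.06],[18,-35,0],1],
    [[0,0,-0.06],[18,-35,0],1],
    [[0,0,-0.06],[18,-35,0],1],
    [[0,0,-0.06],[18,-35,0],1],
    [[0,0,-0.06],[18,-35,0],1]
  ]
}}

```text
t: 1.7
eef_pos: [0.4716, 0.0832, 0.4046]
ee_rot: [-3.142, 0.0, -1.262]
force: [1.4, 0.5, -0.2]
width: 0.0003
```

{"api": "arm_command", "payload": {
  "targets": [
    [[0,0,-0.037],[14,-28,0],1],
    [[0,0,-0.037],[14,-28,0],1],
    [[0,0,-0.037],[14,-28,0],1],
    [[0,0,-0.037],[14,-28,0],1],
    [[0,0,-0.037],[14,-28,0],1],
    [[0,0,-0.037],[13,-28,0],1],
    [[0,0,-0.037],[13,-28,0],1],
    [[0,0,-0.037],[13,-24,0],1]
  ]
}}

```text
t: 2.5
eef_pos: [0.5806, -0.1366, 0.4042]
ee_rot: [3.141, 0.0, -1.558]
force: [0.1, -0.5, 0.8]
width: 0.0008
```

Run:
```python
from station import *
from h import *
s=get_state();c=camera_params("wrist")
p,d=grab_frame("wrist");cv2.imwrite("pics/w1.png",p[:,:,::-1]);np.save("w1.npy",d);np.save("w1c.npy",c,allow_pickle=True)
print(s["eef_pos"],s["ee_rot"],s["width"],c)
```

```text
[ 0.58061524 -0.13659493  0.40420515] [ 3.14078531e+00  5.79789050e-05 -1.55779009e+00] 0.0007911057942551363 {'mtx': array([[333.52523879,   0.        , 316.99860515],
       [  0.        , 333.52523879, 202.46798228],
       [  0.        ,   0.        ,   1.        ]]), 'k1': -0.019901037647058823, 'eye': array([ 0.58090548, -0.2037778 ,  0.38350997]), 'orientation': array([ 2.89140888e+00, -1.17594320e-03, -3.12698857e+00])}
```

View pics/w1.png

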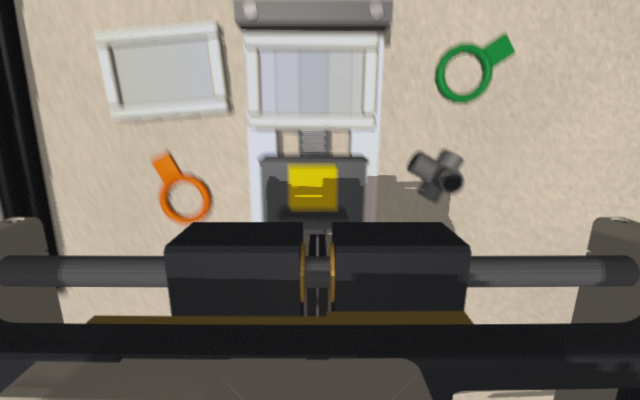

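The pad shows clearly at about (312,188) in the wrist view, below the closed fingers. I'll use the depth image to check the pad position and the finger geometry.

Run:
```python
from station import *
from h import *
d=np.load("w1.npy");c=np.load("w1c.npy",allow_pickle=True).item();W=world(c,d)
p=cv2.imread("pics/w1.png");hsv=cv2.cvtColor(p,cv2.COLOR_BGR2HSV)
m=(abs(hsv[...,0].astype(int)-27)<6)&(hsv[...,1]>150)&(hsv[...,2]>120)
m[215:]=0;m&=d>0;X=W[m];X=X[abs(X[:,2]-.085)<.006];print(m.sum(),cv2.minAreaRect(X[:,:2].astype(np.float32)*1000),np.median(X,0),X.min(0),X.max(0))
for v in (225,240,260,290,305):
  for u in (180,240,290,302,310,316,325,333,345,400,460): print(v,u,W[v,u].round(3),d[v,u].round(3))
J=(abs(W[...,2]-.0702)<.003)&(abs(W[...,0]-.58)<.06)&(d>0);Q=W[J];print(J.sum(),cv2.minAreaRect(Q[:,:2].astype(np.float32)*1000))
```

```text
1957 ((583.0493774414062, -140.63758850097656), (41.215675354003906, 36.43717956542969), 0.3558194935321808) [ 0.58327017 -0.14181773  0.08427409] [ 0.56250261 -0.15895577  0.07901608] [ 0.6037532  -0.12233136  0.08655145]
225 180 [ 0.741 -0.078  0.008] 0.394
225 240 [ 0.601 -0.176  0.299] 0.089
225 290 [ 0.587 -0.176  0.301] 0.087
225 302 [ 0.584 -0.176  0.299] 0.089
225 310 [ 0.585 -0.115  0.114] 0.283
225 316 [ 0.58  -0.115  0.112] 0.285
225 325 [ 0.573 -0.115  0.114] 0.283
225 333 [ 0.576 -0.176  0.3  ] 0.088
225 345 [ 0.573 -0.176  0.299] 0.089
225 400 [ 0.558 -0.176  0.299] 0.088
225 460 [ 0.405 -0.08  -0.001] 0.405
240 180 [ 0.613 -0.175  0.309] 0.079
240 240 [ 0.598 -0.176  0.311] 0.077
240 290 [ 0.587 -0.176  0.31 ] 0.078
240 302 [ 0.584 -0.173  0.302] 0.086
240 310 [ 0.583 -0.147  0.234] 0.158
240 316 [ 0.58  -0.068  0.024] 0.382
240 325 [ 0.576 -0.148  0.236] 0.157
240 333 [ 0.577 -0.175  0.308] 0.08
240 345 [ 0.574 -0.176  0.311] 0.078
240 400 [ 0.561 -0.176  0.31 ] 0.078
240 460 [ 0.547 -0.176  0.31 ] 0.079
260 180 [ 0.611 -0.173  0.315] 0.074
260 240 [ 0.598 -0.173  0.3
[... 552 characters left out ...]
.022] 0.4
290 325 [ 0.577 -0.142  0.272] 0.123
290 333 [ 0.576 -0.165  0.313] 0.078
290 345 [ 0.574 -0.166  0.315] 0.076
290 400 [ 0.561 -0.166  0.315] 0.076
290 460 [ 0.548 -0.167  0.316] 0.074
305 180 [ 0.612 -0.162  0.315] 0.076
305 240 [ 0.598 -0.162  0.315] 0.077
305 290 [ 0.586 -0.162  0.315] 0.077
305 302 [ 0.584 -0.157  0.307] 0.086
305 310 [ 0.582 -0.136  0.272] 0.125
305 316 [ 0.58  -0.135  0.272] 0.125
305 325 [ 0.577 -0.136  0.272] 0.125
305 333 [ 0.576 -0.159  0.31 ] 0.083
305 345 [ 0.574 -0.162  0.315] 0.076
305 400 [ 0.581 -0.204  0.384] 0.0
305 460 [ 0.547 -0.162  0.315] 0.077
3342 ((582.318359375, -133.39810180664062), (102.68741607666016, 58.7939453125), 0.8820762038230896)
```

{"api": "arm_command", "payload": {
  "targets": [
    [[0,0,0],[1,0,-25],1],
    [[0,0,0],[0,0,-30],1],
    [[0,0,0],[0,0,-30],1],
    [[0,0,0],[0,0,-25],1],
    [[0,0,0],[0,0,-15],1],
    [[0,0,0],[0,0,-7],1],
    [[0,0,0],[0,0,0],1]
  ]
}}

```text
t: 3.25
eef_pos: [0.5811, -0.1351, 0.2717]
ee_rot: [3.139, -0.0, -1.556]
force: [0.3, 0.2, 0.1]
width: 0.0007
```

{"api": "arm_command", "payload": {
  "targets": [
    [[0,0,0],[0,0,-3],1],
    [[0,0,0],[0,0,-3],1],
    [[0,0,0],[0,0,0],1]
  ]
}}

```text
t: 3.55
eef_pos: [0.5814, -0.1351, 0.267]
ee_rot: [-3.141, 0.0, -1.556]
force: [1.3, -1.4, -0.9]
width: 0.0004
```

{"api": "arm_command", "payload": {
  "targets": [
    [[0,0,0],[0,0,-2],1],
    [[0,0,0],[0,0,-2],1],
    [[0,0,0],[0,0,0],1]
  ]
}}

```text
t: 3.85
eef_pos: [0.5815, -0.1351, 0.263]
ee_rot: [-3.141, -0.0, -1.556]
force: [-1.9, -0.2, 3.1]
width: 0.0004
```

{"api": "arm_command", "payload": {
  "targets": [
    [[0,0,0],[0,0,-2],1],
    [[0,0,0],[0,0,-2],1],
    [[0,0,0],[0,0,-1],1],
    [[0,0,0],[0,0,0],1]
  ]
}}

```text
t: 4.25
eef_pos: [0.5816, -0.1351, 0.2579]
ee_rot: [-3.141, -0.0, -1.556]
force: [-1.5, 1.2, 6.0]
width: 0.0005
```

{"api": "arm_command", "payload": {
  "targets": [
    [[0,0,0],[0,0,-1],1],
    [[0,0,0],[0,0,0],1]
  ]
}}

```text
t: 4.45
eef_pos: [0.5816, -0.1351, 0.257]
ee_rot: [-3.141, -0.0, -1.556]
force: [-0.2, 0.4, 6.9]
width: 0.0001
```

{"api": "arm_command", "payload": {
  "targets": [
    [[0,0,0],[0,3,0],1],
    [[0,0,0],[0,4,0],1],
    [[0,0,0],[0,5,0],1],
    [[0,0,0],[0,6,0],1],
    [[0,0,0],[-0.5,6,0],1],
    [[0,0,0],[0,6,0],1]
  ]
}}

```text
t: 5.05
eef_pos: [0.5811, -0.1052, 0.2572]
ee_rot: [-3.141, -0.001, -1.556]
force: [-1.3, -2.6, 6.5]
width: 0.0007
```

```bash
cat > look.py <<'E'
import sys
from station import *
from h import *
s=get_state();print(s["eef_pos"],s["force"])
p,d=grab_frame("side");W=world(camera_params("side"),d)
cv2.imwrite(f"pics/{sys.argv[1]}.png",cv2.resize(p[170:330,220:450,::-1],None,fx=3.4,fy=3.4,interpolation=2))
S=(W[...,2]>.105)&(W[...,2]<.117)&(abs(W[...,0]-.582)<.04)&(W[...,1]>-.14)&(W[...,1]<.03)&(d>0)
Q=W[S];print("wall",len(Q),cv2.minAreaRect(Q[:,:2].astype(np.float32)*1000) if len(Q) else 0)
J=(abs(W[...,2]-.0702)<.003)&(abs(W[...,0]-.58)<.06)&(W[...,1]>-.2)&(W[...,1]<.05)&(d>0);Q=W[J];print("jaw",J.sum(),cv2.minAreaRect(Q[:,:2].astype(np.float32)*1000),np.percentile(Q[:,1],[2,98]))
E
python3 look.py s2
```

```text
[ 0.58109337 -0.10523549  0.25717521] [-1.26259028 -2.58226373  6.53105237]
wall 76 ((570.4935913085938, -105.8028564453125), (26.606386184692383, 58.72825622558594), 46.70498275756836)
jaw 455 ((582.7251586914062, -101.42222595214844), (102.18659973144531, 67.81178283691406), 1.4114105701446533) [-0.13447765 -0.07077118]
```

View pics/s2.png

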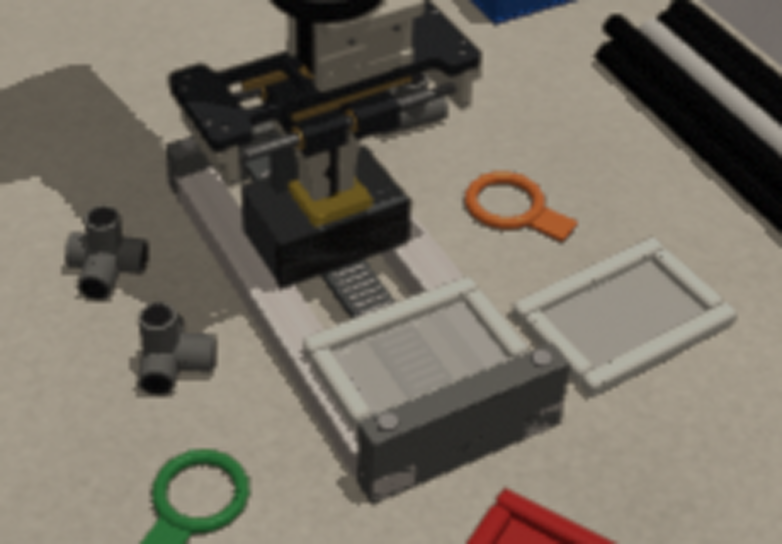

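The fingertips are on the yellow pad, holding it down, and the jaw has followed about 30 mm to centre y≈-101. The frame is still lying in place. I'll keep pushing.

{"api": "arm_command", "payload": {
  "targets": [
    [[0,0,0],[0,7,0],1],
    [[0,0,0],[-0.5,8,0],1],
    [[0,0,0],[0,8,0],1],
    [[0,0,0],[0,8,0],1],
    [[0,0,0],[0,8,0],1],
    [[0,0,0],[-0.5,8,0],1],
    [[0,0,0],[0,7,0],1],
    [[0,0,0],[0,6,0],1]
  ]
}}

```text
t: 5.9
eef_pos: [0.5802, -0.045, 0.2572]
ee_rot: [-3.14, -0.0, -1.555]
force: [-0.7, -1.8, 6.6]
width: 0.0005
```

{"api": "arm_command", "payload": {
  "targets": [
    [[0,0,0],[0,4,0],1],
    [[0,0,0],[0,4,0],1],
    [[0,0,0],[0,3,0],1],
    [[0,0,0],[0,2,0],1]
  ]
}}

```text
t: 6.3
eef_pos: [0.5801, -0.0322, 0.2572]
ee_rot: [-3.141, -0.0, -1.555]
force: [-0.2, -2.0, 6.2]
width: 0.0004
```

{"api": "arm_command", "payload": {
  "targets": [
    [[0,0,0],[0,2,0],1],
    [[0,0,0],[0,2,0],1],
    [[0,0,0],[0,0,0],1]
  ]
}}

```text
t: 6.6
eef_pos: [0.5802, -0.0285, 0.2572]
ee_rot: [-3.141, -0.001, -1.555]
force: [-0.3, -3.9, 6.3]
width: 0.0007
```

{"api": "arm_command", "payload": {
  "targets": [
    [[0,0,0],[0,2,0],1],
    [[0,0,0],[0,2,0],1],
    [[0,0,0],[0,0,0],1]
  ]
}}

```text
t: 6.9
eef_pos: [0.5802, -0.0247, 0.2572]
ee_rot: [-3.141, -0.001, -1.555]
force: [0.2, -4.5, 7.0]
width: 0.0002
```

```bash
python3 look.py s3
```

```text
[ 0.58017515 -0.0246749   0.25719   ] [ 0.17673255 -4.4975239   6.98299878]
wall 85 ((569.2110595703125, -28.842458724975586), (22.792163848876953, 57.50540542602539), 57.97407913208008)
jaw 403 ((581.211669921875, -25.363628387451172), (71.39839172363281, 101.49679565429688), 89.36549377441406) [-0.05973467  0.00508473]
```

{"api": "arm_command", "payload": {
  "targets": [
    [[0,0,0],[0,2,0],1],
    [[0,0,0],[0,1,0],1],
    [[0,0,0],[0,0,0],1]
  ]
}}

```text
t: 7.25
eef_pos: [0.5802, -0.0218, 0.2572]
ee_rot: [-3.141, -0.001, -1.555]
force: [-0.6, -5.4, 6.1]
width: 0.0004
```

{"api": "arm_command", "payload": {
  "targets": [
    [[0,0,0],[0,1,0],1],
    [[0,0,0],[0,1,0],1],
    [[0,0,0],[0,0,0],1]
  ]
}}

```text
t: 7.55
eef_pos: [0.5802, -0.0213, 0.2572]
ee_rot: [-3.142, -0.003, -1.556]
force: [2.4, -15.6, 4.4]
width: 0.0004
```

The fingertips are against the thumb wall and the push force has risen to 15.6 N without further travel, so the jaw is at the end stop. I'll ease off slightly and lift straight up.

{"api": "arm_command", "payload": {
  "targets": [
    [[0,0,0],[0,-0.7,0],1],
    [[0,0,0],[0,0,2],1],
    [[0,0,0],[0,0,4],1],
    [[0,0,0],[0,0,6],1],
    [[0,0,0],[0,-3,5],1],
    [[0,0,0],[0,-3,10],1],
    [[0,0,0],[0,0,25],1],
    [[0,0,0],[0,0,30],1]
  ]
}}

```text
t: 8.35
eef_pos: [0.5796, -0.0259, 0.3389]
ee_rot: [3.14, -0.0, -1.556]
force: [0.7, 0.3, 0.1]
width: 0.0005
```

{"api": "arm_command", "payload": {
  "targets": [
    [[0,0,0],[0,0,40],1],
    [[0,0,0],[0,30,30],1],
    [[0,0,0],[0,40,0],1],
    [[0,0,0],[0,40,0],1],
    [[0,0,0],[0,40,0],1],
    [[0,0,0],[0,40,0],1],
    [[0,0,0],[0,30,0],1],
    [[0,0,0],[0,0,0],1]
  ]
}}

```text
t: 9.15
eef_pos: [0.5797, 0.1976, 0.4088]
ee_rot: [-3.141, 0.001, -1.552]
force: [0.8, -0.4, -0.2]
width: 0.0007
```

```bash
python3 look.py s4
python3 - <<'E'
from station import *
from h import *
p,d=grab_frame("top");W=world(camera_params("top"),d)
cv2.imwrite("pics/t4.png",cv2.resize(p[100:300,230:500,::-1],None,fx=2.9,fy=2.9,interpolation=2))
for nm,lo,hi,b in [("jaw",.067,.074,(-.1,.02)),("pad",.078,.092,(-.1,.02)),("frame",.036,.045,(-.285,-.17)),("wall",.105,.125,(-.06,.03)),("stop",.04,.049,(-.02,.05))]:
    S=(W[...,2]>lo)&(W[...,2]<hi)&(abs(W[...,0]-.58)<.075)&(W[...,1]>b[0])&(W[...,1]<b[1])&(d>0);Q=W[S]
    print(nm,len(Q),cv2.minAreaRect(Q[:,:2].astype(np.float32)*1000) if len(Q)>3 else 0,np.median(Q[:,2]) if len(Q) else 0)
E
```

```text
[0.57969931 0.19763973 0.40884754] [ 0.75423844 -0.43141985 -0.18102534]
wall 130 ((580.9923706054688, -8.336583137512207), (14.530073165893555, 61.99087905883789), 87.30760192871094)
jaw 387 ((581.3115234375, -25.756092071533203), (101.0025634765625, 69.93238830566406), 1.5847567319869995) [-0.05963101  0.00633345]
jaw 669 ((580.4735107421875, -25.601058959960938), (102.74471282958984, 65.76803588867188), 0.21393880248069763) 0.07046397439298946
pad 384 ((574.9061889648438, -32.413116455078125), (48.08860778808594, 60.75602340698242), 81.90287780761719) 0.08542576590286816
frame 913 ((583.8018188476562, -237.66567993164062), (130.37957763671875, 94.58887481689453), 0.21438024938106537) 0.04017616623950804
wall 139 ((578.999755859375, -8.650798797607422), (61.55951690673828, 9.200033187866211), 0.7012656927108765) 0.11487245716295569
stop 432 ((579.2047729492188, 6.6223955154418945), (139.1847686767578, 40.22064208984375), 1.375968337059021) 0.044629683367203576
```

View pics/s4.png

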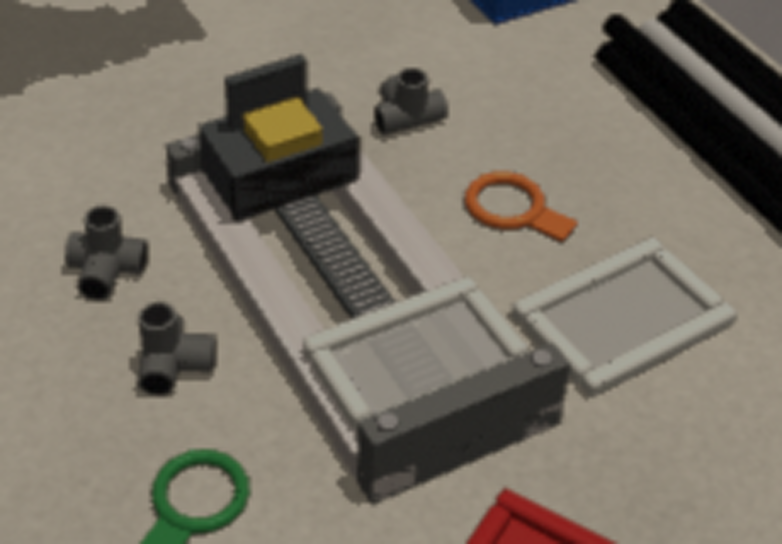

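View pics/t4.png

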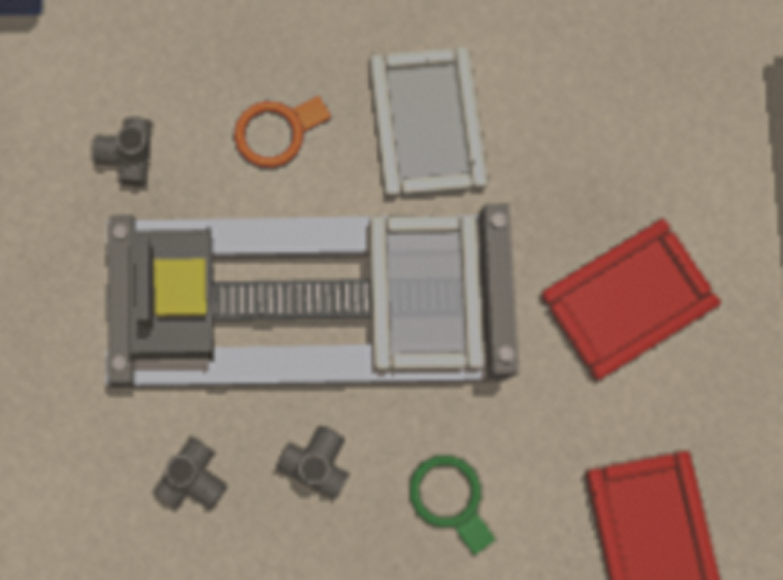

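Both views show the jaw flush against the end stop (top crop, x≈130). The yellow pad is back up at about 85 mm, and the frame and bystanders haven't moved. I'm handing the job in.

```bash
python3 -c "
from station import *
print(job_done())"
```

```text
the job is handed in; nothing more can be done
None
```

The clamp is open: I held the yellow release down with the closed fingertips and pushed the jaw about 105 mm to the end stop. I then lifted straight off and moved the arm clear. The job was handed in at about 9.3 s.

- **Jaw home:** at the end of the push the force rose to 15.6 N with almost no further travel. In the last pictures the jaw sits flush against the end stop. Its centre measures y ≈ -26 mm; I had expected about -28 mm, which is within camera error.
- **Release:** the pad's top is back at about 85 mm, its height when up.
- **Everything else:** the frame and the bystanders look unmoved in the pictures. I measured only the frame by depth, and it lies at the same height and within about 2 mm of where it was. The robot is touching nothing.
- **Check that gave no clean number:** the last top-view outline of the pad also took in part of the thumb wall, so it is no use for position. I used only the pad's height and the pictures.

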